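Cover the ward medication box and fold down its four clips

ROBOT

A 7-joint arm with a two-finger parallel gripper is mounted at the origin on the work surface. World frame = base frame: x ahead of the robot, y to its left, z up, the work surface at z = 0. Lengths are in m, angles in rad, forces in N, time in s.
With the tool pointing down it reaches from about 0.425 to 0.925 m from the base axis. Payload 6.8 kg.
Tool frame: the origin (TCP) lies at the very end of the fingers, on their centre line; the grasp point (between the pads) lies 19 mm behind it (env.grip_point_offset is the distance from the TCP to the grasp point, in m); z points along the fingers, y is the direction in which the jaws open and shut (so a half turn about z gives the same grasp; the last joint's range is limited). The gripper opens to 88 mm and grips with 3 to 60 N. Pads are 20 mm wide; open, the fingers measure 115 mm over their backs; the gripper's body (75 mm by 178 mm) begins 61 mm behind the grasp point.
Start: joints at [-1.45, 0.477, 0.022, 1.555, -0.011, 1.109, -0.083], TCP at [0.153, 0.657, 0.223] pointing down, gripper open.
Joint ranges: [-2.96, 2.96], [-0.34, 2.1], [-1.41, 1.46], [0.24, 2.44], [-1.37, 4.51], [0.17, 1.92], [-2.96, 2.96]. Speed limits (rad/s): [2.39, 2.39, 3.14, 3.14, 3.14, 3.14, 3.14].

INTERFACE

Orientations are given as a unit quaternion [x, y, z, w].
In Python, from bench import env gives the robot as it stands. Calls block until the motion is done:
- env.move_to(position, orientation): joint-space move of the TCP to a pose.
- env.movel(position, rotation=None, rate=0.15): straight line of the TCP; rotation=None keeps the orientation; rate is the mean speed in m/s.
- env.movej(angles): joint-space move.
- env.set_gripper(opening): finger opening in m; the grip force is fixed at half the most; returns when the fingers have stopped.
- env.pause(seconds).
- env.inverse_kinematics(position, orientation): joint angles nearest the present ones, or None.
- env.observe(): the state.
- env.camera(name): name is "side" or "top"; returns a dict with "color" (400x640x3 uint8, red, green, blue), "depth" (400x640 float32, m along the optical axis (not along the pixel's ray), 0 where there is no reading), "vfov" (degrees; the focal length in pixels is half the picture's height over the tangent of half this angle, whatever the lens; pixels are square), "cx", "cy" (the principal point, pixels), "k1" (the pictures are not rectified: a ray, as slopes to the right and down, at radius r is drawn at 1 + k1 r^2 times it, then the intrinsics apply), "R" (3x3) and "t" (3): a world point X has camera coordinates R X + t. Camera axes: x right, y down, z forward; pixel columns grow to the right and rows downward; lengths in m; the calibration is good to about 2 mm. A picture is of the moment at which its call begins.
A pose or a line that the arm cannot do raises env.IKError and nothing moves.
- env.job_done(): hands the job in, once; it reports no verdict.
Trained networks look in a picture, given as the dict that the camera call returned (one of the last four; its "shot" number tells which), for a name from the list of things; names that differ only in an ending like _2 or _b are one class to them, and where a whole thing is asked for, a point or a joint stands for the part that bears it (a point fixed in the world has none). Each returns a list of dicts, best first, with "score" (0 to 1); they miss things now and then, are a little off and sometimes report something else, mostly with a low value. They report only what shows in the picture. A call takes as long as a camera call. They do not tell look-alikes from the thing itself.
- env.trace(picture, label): "mask" (400x640 bool, what is visible of it) and "extent" ([left, top, width, height] in pixels, round what is visible of it).
The state is a dict: "t": time; "q": joint angles; "dq": joint speeds; "joint_efforts": joint torques, N m; "position": TCP position; "ee_rot": TCP orientation; "wrist_force": force on the tool from outside, world axes, zero at the start; "wrist_torque": the same for the moment, N m; "width": finger opening in m.
Only numpy, scipy, OpenCV 4.12 (cv2) and the standard library are available. Lean on these libraries where they do the work, as an engineer would, in place of code of your own. Each camera call takes 0.05 s, during which the arm holds its last target.

TASK

Close up the grey medication box for transport: lower the white tray onto it, without dropping it, so that all four corner lugs go fully into the box's corner sockets, then fold all four blue clip flaps down flat over the tray's rim. Any flap that leans in over the mouth has to be pushed back out of the way first. Leave the pump bottle, jar, carton and cup standing where they are.

Things in the scene. Friction and masses are not known exactly. Their poses are not given: they have to be found in the camera images.
- medbox: Grey open ward medication box, fixed to the worktop. 160 (x) by 200 (y) by 70 mm high. Origin: centre of its underside, z up. On the middle of each side a bracket 60 mm wide, 10 mm thick rises to 86 mm and carries a clip flap, hinged 85 mm (front -x, back +x) or 105 mm (left +y, right -y) from the box's centre, 92 mm up, so just outside the tray's edge.
- medbox_seat (a point): Centre of the box's mouth at rim height, 70 mm above the worktop, axes as the box. In each inner corner a blue block, flush with the rim, has a square socket 18 mm wide, 20 mm deep, at x = +-57, y = +-77 mm from here. The seated tray's flat underside lies at this height, centred here.
- tray: White loose cover tray, about 300 g, 152 (x) by 192 (y) mm. Origin: its centre, level with the feet of its 4 blue lugs, on which it starts on the worktop. Lugs at x = +-57, y = +-77 mm, 14 mm long, 13 mm round, tapered to 8; they fit the sockets with 2.5 mm play, either way round (half turn). Underside 14 mm, rim 32 mm above origin. Seated: origin 56 mm, rim 88 mm above worktop.
- tray_handle (a point): Middle of the tray's blue bridge handle, 61 mm above the tray's origin, same axes. The bar runs along the tray's x: 60 mm long, 14 mm wide (y), 18 mm high (top 70 mm above the tray's origin), a post under each end. Grip it across y from above.
- flap_front (a joint): Hinge angle of the blue flap on the box's -x side: 0 shut (level, pointing inward over the tray's rim), pi/2 upright, 2.3 leaning out. Starts at 1.0 to 2.2: below 1.5 it is in the tray's way, push it out first. Stays where left (friction, 1 N at the free edge); does not shut over an unseated tray. 50 mm wide, 5 thick, 40 long to the free edge with its yellow 8 mm bead.
- hinge_front (a point): Middle of the front flap's hinge axis (box's -x side), 92 mm above the worktop; axes as the box. Does not move with the flap.
- flap_back (a joint): Hinge angle of the blue flap on the box's +x side: 0 shut (level, pointing inward over the tray's rim), pi/2 upright, 2.3 leaning out. Starts at 1.0 to 2.2: below 1.5 it is in the tray's way, push it out first. Stays where left (friction, 1 N at the free edge); does not shut over an unseated tray. 50 mm wide, 5 thick, 40 long to the free edge with its yellow 8 mm bead.
- hinge_back (a point): Middle of the back flap's hinge axis (box's +x side), 92 mm above the worktop; axes as the box. Does not move with the flap.
- flap_left (a joint): Hinge angle of the blue flap on the box's +y side: 0 shut (level, pointing inward over the tray's rim), pi/2 upright, 2.3 leaning out. Starts leaning out. Stays where left (friction, 1 N at the free edge); does not shut over an unseated tray. 50 mm wide, 5 thick, 40 long to the free edge with its yellow 8 mm bead.
- hinge_left (a point): Middle of the left flap's hinge axis (box's +y side), 92 mm above the worktop; axes as the box. Does not move with the flap.
- flap_right (a joint): Hinge angle of the blue flap on the box's -y side: 0 shut (level, pointing inward over the tray's rim), pi/2 upright, 2.3 leaning out. Starts leaning out. Stays where left (friction, 1 N at the free edge); does not shut over an unseated tray. 50 mm wide, 5 thick, 40 long to the free edge with its yellow 8 mm bead.
- hinge_right (a point): Middle of the right flap's hinge axis (box's -y side), 92 mm above the worktop; axes as the box. Does not move with the flap.
- sanitizer: Bystander: clear pump bottle with blue band, 56 mm wide, 170 mm tall, the nozzle reaches 33 mm to one side. Origin at the centre of its foot.
- pilljar: Bystander: amber jar, 52 mm wide, 95 mm tall. Origin at the centre of its foot.
- carton: Bystander: upright white carton with a red band, 45 x 45 x 110 mm tall. Origin at the centre of its foot.
- cup: Bystander: steel cup, 60 mm wide, 80 mm tall. Origin at the centre of its foot.
There are look-alikes about, which are no part of the job. What is shaped like the tray but red is not meant.

How it is judged:
On the way, in this order (a step that is already met when the one before it is completed fails the run):
1. the tray sits on the box, all four lugs fully in the sockets (z of tray in the frame of medbox between 0.052 and 0.06 m and horizontal distance between tray and medbox below 0.006 m and angle between the x axis of tray and the x axis of medbox, either way round below 0.06 rad and angle between tray's own z axis and vertical below 0.04 rad), for 0.2 s.
2. all four flaps are folded shut over the seated tray (all of step 1 and value of joint each of flap_front, flap_back, flap_left, flap_right below 0.12 rad), for 0.2 s.
At the end, for the whole second after the job is handed in: The tray is seated on the box (origin 52 to 60 mm up in the box frame, within 6 mm of its centre, within 0.06 rad of its direction either way round, level within 0.04 rad) and at rest, all four flaps are below 0.12 rad, and the bystanders stand upright (0.2 rad) within 30 mm of where they started (all of step 2 and linear speed of tray below 0.02 m/s and distance of each of sanitizer, pilljar, carton, cup from where it was at the start of the episode below 0.03 m and angle between each of sanitizer, pilljar, carton, cup's own z axis and vertical below 0.2 rad); the robot touches nothing.
It fails at once if a bystander is shifted more than 30 mm or tipped (distance of any of sanitizer, pilljar, carton, cup from where it was at the start of the episode above 0.03 m or angle between any of sanitizer, pilljar, carton, cup's own z axis and vertical above 0.3 rad).
It fails at once if the tray is dropped or slammed onto the box (faster than 0.5 m/s within 60 mm of its seat) (distance between tray and medbox below 0.116 m and horizontal distance between tray and medbox below 0.06 m and linear speed of tray above 0.5 m/s).
It also fails if it takes over 72 s, if anything falls off the work surface, if the arm or the gripper's body presses on something with over 40 N, if the wrist force passes 120 N, or if a joint passes its speed limit or range.

## Working session

There is one attempt and no reset: what is moved stays moved. The work goes in short steps, each a Python script; the robot and the scene stay as the last script left them, time stands still between calls to the robot, and variables do not carry over. Pictures are saved under pics/ and viewed, and the job is handed in when it is done.

```bash
ls; mkdir -p pics
python3 - <<'E'
from bench import env
import cv2,numpy as np,pickle
for n in ("top","side"):
    p=env.camera(n); cv2.imwrite(f"pics/{n}0.png",p["color"][:,:,::-1]); pickle.dump(p,open(f"{n}0.pkl","wb"))
    print(n,p["vfov"],p["cx"],p["cy"],p["k1"],p["R"],p["t"],p["shot"])
o=env.observe();print(o)
E
```

```text
pics
top 48.98784240292858 317.8586219324357 204.23826596561807 -0.1256310529599435 [[ 0.01638713 -0.99963464  0.02149547]
 [-0.98356463 -0.0199824  -0.17944728]
 [ 0.17981125 -0.01820156 -0.98353272]] [-0.03389353  0.49293658  1.2376707 ] 1
side 53.74127326779707 319.4714241828939 207.16828631765742 0.02566413839432007 [[-0.98288912 -0.18345767  0.01650018]
 [-0.10279402  0.47197589 -0.87559817]
 [ 0.15284752 -0.86231203 -0.48275832]] [0.46958527 0.13896624 1.00731093] 2
{'t': 0.1, 'q': array([-1.4501165 ,  0.4777075 ,  0.0223652 ,  1.5562914 , -0.01148037,
        1.10931803, -0.08311531]), 'dq': array([ 1.50170262e-03, -1.28116808e-03,  2.33098031e-05, -2.34283052e-03,
       -3.05759959e-04,  1.92486926e-04, -1.82753145e-04]), 'joint_efforts': array([ 3.82554164e-03, -5.84092927e+01,  1.53959256e+00, -2.73312825e+01,
       -5.42737870e-02,  1.30674604e-02,  4.60028593e-05]), 'position': array([0.15299346, 0.6568986 , 0.2218119 ]), 'ee_rot': array([ 1.14143523e-01,  9.93463950e-01, -7.97654998e-04, -1.97793096e-05]), 'wrist_force': array([ 0.29668267, -0.11805069,  0.1535633 ]), 'wrist_torque': array([ 0.06528157,  0.01580945, -0.04863097]), 'width': 0.08761245817490776}
```

View pics/top0.png

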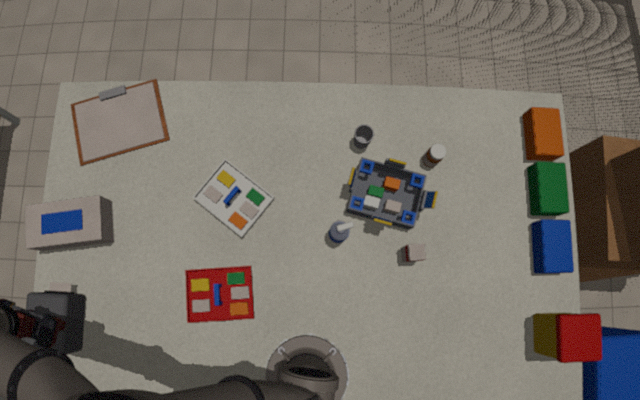

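View pics/side0.png

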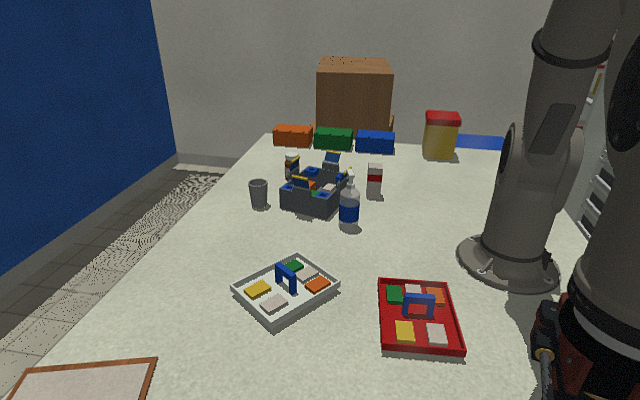

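The top view shows two tray-shaped things: the white tray at (234,199) and the red look-alike at (219,293). There is also a white box with a blue panel at (68,221), which isn't a tray. By the description I want the white one at (234,199). Next I'll look at close crops of it and of the box at (390,193).

```bash
cat > h.py <<'E'
import numpy as np,cv2
def K(p):
    f=p["color"].shape[0]/2/np.tan(np.radians(p["vfov"])/2)
    return np.array([[f,0,p["cx"]],[0,f,p["cy"]],[0,0,1.]])
def D(p): return np.array([p["k1"],0,0,0.])
def rays(p,uv):
    n=cv2.undistortPoints(np.asarray(uv,float).reshape(-1,1,2),K(p),D(p)).reshape(-1,2)
    return np.c_[n,np.ones(len(n))]
def at_z(p,uv,z):
    d=rays(p,uv)@p["R"]; c=-p["R"].T@p["t"]
    return c+d*((z-c[2])/d[:,2])[:,None]
def cloud(p):
    h,w=p["depth"].shape; v,u=np.mgrid[:h,:w]
    d=rays(p,np.c_[u.ravel(),v.ravel()])*p["depth"].reshape(-1,1)
    return ((d-p["t"])@p["R"]).reshape(h,w,3)
def proj(p,X):
    return cv2.projectPoints(np.asarray(X,float).reshape(-1,1,3),cv2.Rodrigues(p["R"])[0],np.asarray(p["t"],float),K(p),D(p))[0].reshape(-1,2)
def crop(p,name,x0,y0,x1,y1,s):
    cv2.imwrite(name,cv2.resize(p["color"][y0:y1,x0:x1,::-1],None,fx=s,fy=s,interpolation=cv2.INTER_CUBIC))
E
python3 - <<'E'
from h import *; from bench import env
import pickle
pk={}
for n in("top","side"):
    p=env.camera(n); pk[n]=p; C=cloud(p); 
    for l in("tray","medbox","flap_front","flap_back","flap_left","flap_right","sanitizer","pilljar","carton","cup"):
        r=env.trace(p,l)
        p["tr_"+l]=r
        for d in r[:4]:
            m=d["mask"]&(p["depth"]>0); X=C[m]
            print(n,l,round(d["score"],2),d["extent"],X.mean(0).round(3),X.min(0).round(3),X.max(0).round(3)) if m.sum() else print(n,l,d["score"],d["extent"])
pickle.dump(pk,open("pk.pkl","wb"))
crop(pk["top"],"pics/c1.png",185,150,285,250,6)
crop(pk["top"],"pics/c2.png",320,115,460,270,4)
crop(pk["side"],"pics/c3.png",240,140,400,240,5)
E
```

```text
top tray 0.69 [184.8, 268.0, 68.8, 59.0] [0.229 0.255 0.023] [0.147 0.154 0.008] [0.314 0.355 0.074]
top tray 0.57 [195.0, 161.4, 77.3, 73.3] [0.513 0.228 0.023] [ 0.4    0.111 -0.002] [0.627 0.345 0.073]
top medbox 0.83 [347.2, 160.8, 89.1, 67.5] [ 0.532 -0.231  0.041] [ 0.425 -0.354 -0.008] [ 0.629 -0.105  0.137]
top medbox 0.23 [330.2, 219.6, 22.6, 22.4] [ 0.406 -0.082  0.115] [ 0.383 -0.133 -0.007] [ 0.45  -0.055  0.175]
top flap_front 0.28 [345.3, 158.7, 90.3, 69.2] [ 0.533 -0.233  0.041] [ 0.425 -0.389 -0.008] [ 0.653 -0.108  0.137]
top flap_left 0.69 [348.4, 170.9, 6.7, 17.0] [ 0.557 -0.118  0.115] [ 0.534 -0.131  0.088] [ 0.581 -0.108  0.136]
top flap_left 0.29 [343.5, 158.9, 93.0, 69.4] [ 0.533 -0.232  0.041] [ 0.425 -0.366 -0.008] [ 0.652 -0.105  0.137]
top flap_right 0.5 [421.8, 191.4, 16.0, 17.9] [ 0.501 -0.337  0.107] [ 0.475 -0.394 -0.006] [ 0.542 -0.317  0.13 ]
top flap_right 0.47 [400.9, 244.9, 26.5, 15.7] [ 0.355 -0.291  0.091] [ 0.332 -0.319 -0.002] [ 0.379 -0.275  0.115]
top sanitizer 0.96 [331.1, 222.4, 20.4, 21.2] [ 0.406 -0.083  0.113] [ 0.382 -0.123 -0.006] [ 0
[... 1217 characters left out ...]
2] [ 0.526 -0.314  0.127]
side flap_right 0.24 [227.2, 251.8, 110.8, 77.7] [0.512 0.238 0.026] [ 0.396  0.092 -0.002] [0.63  0.35  0.072]
side sanitizer 0.93 [339.3, 172.1, 21.7, 59.7] [ 0.41  -0.074  0.078] [ 0.382 -0.486 -0.003] [ 0.454 -0.053  0.171]
side pilljar 0.57 [285.2, 149.2, 12.1, 24.4] [ 0.655 -0.359  0.077] [ 0.611 -0.552 -0.002] [ 0.722 -0.22   0.132]
side carton 0.74 [363.2, 162.1, 22.8, 35.7] [ 0.353 -0.289  0.062] [ 0.329 -0.606 -0.003] [ 0.389 -0.269  0.112]
side cup 0.61 [248.0, 178.9, 17.3, 28.5] [ 0.699 -0.144  0.051] [ 0.672 -0.186  0.003] [ 0.731 -0.124  0.081]
side cup 0.51 [278.5, 152.5, 69.5, 68.1] [ 0.533 -0.201  0.058] [ 0.436 -0.494 -0.003] [ 0.637 -0.085  0.134]
```

View pics/c1.png

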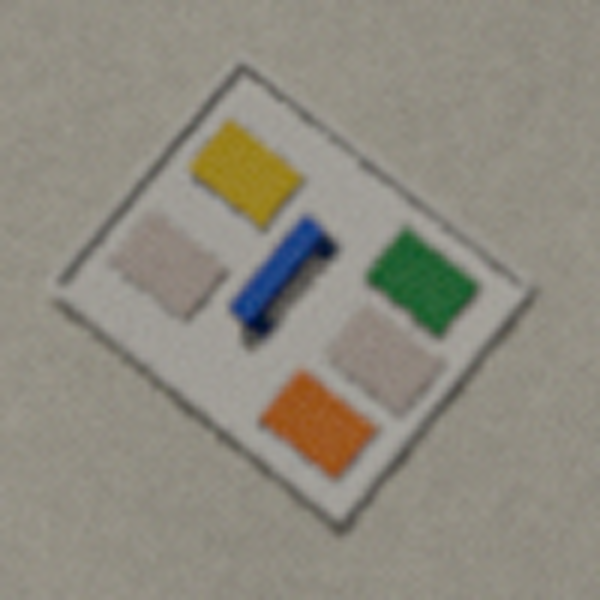

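View pics/c2.png

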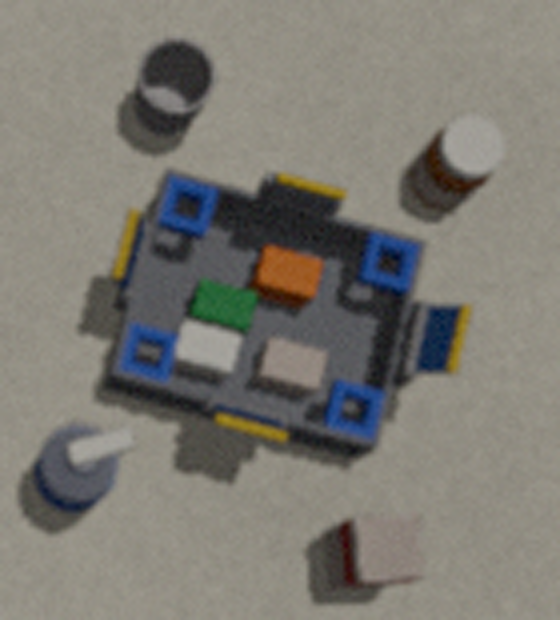

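View pics/c3.png

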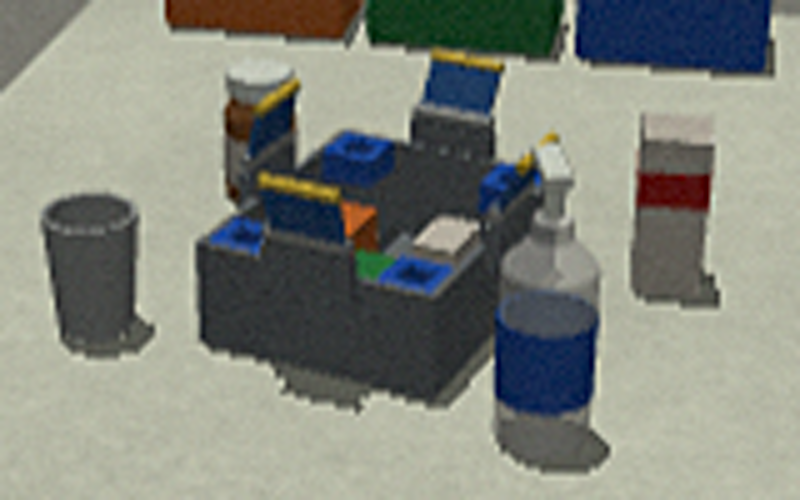

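c1 confirms the white tray: its bar runs parallel to the short side, with the centre at about (234,199). In c2 the box has blue sockets at about (367,166), (417,180), (357,203) and (408,217). The front flap leans inward, the left and right flaps lean outward, and the back flap is roughly upright. Next I'll fit the poses.

```bash
cat > fit.py <<'E'
from h import *
from scipy import ndimage
from scipy.optimize import least_squares
def rings(p,c0,yaw0):
    """centroids of the four blue ring top faces (z=.07), world"""
    col=p["color"].astype(int); C=cloud(p)
    z=C[...,2]; blue=(col[...,2]>col[...,0]*1.6+15)&(abs(C[...,0]-c0[0])<.15)&(abs(C[...,1]-c0[1])<.16)&(abs(z-.07)<.006)&(p["depth"]>0)
    lab,n=ndimage.label(blue,np.ones((3,3))); out=[]
    for i in range(1,n+1):
        v,u=np.where(lab==i)
        if len(u)<25: continue
        out.append((len(u),at_z(p,[cv2.minAreaRect(np.c_[u,v].astype(np.float32))[0]],.07)[0]))
    return out
E
python3 - <<'E'
from fit import *; import pickle
pk=pickle.load(open("pk.pkl","rb"))
for n in("top","side"):
    p=pk[n]; print(n,"cam",-p["R"].T@p["t"])
    C=cloud(p)
    for r in rings(p,[.53,-.225],0): print(" ring",r[0],r[1].round(4))
    m=[d for d in p["tr_tray"] if C[d["mask"]][:,0].mean()>.4][0]["mask"]
    col=p["color"].astype(int); z=C[...,2]
    # handle top
    bl=ndimage.binary_dilation(m,iterations=2)&(col[...,2]>col[...,0]*1.5+15)&(z>.055)&(p["depth"]>0)
    v,u=np.where(bl); W=at_z(p,np.c_[u,v],.070)
    print(" handle",len(u),cv2.minAreaRect(W[:,:2].astype(np.float32)*1000))
    # outline at rim height
    W=at_z(p,np.argwhere(m)[:,::-1],.032)[:,:2]
    print(" outline",cv2.minAreaRect((W*1000).astype(np.float32)))
    X=C[ndimage.binary_dilation(m,iterations=3)&(z>.026)&(z<.04)]; print(" rim pts",len(X),cv2.minAreaRect((X[:,:2]*1000).astype(np.float32)))
    # flaps: yellow beads
    ye=(col[...,0]>120)&(col[...,1]>95)&(col[...,2]<col[...,0]*.45)&(z>.095)&(abs(C[...,0]-.53)<.16)&(abs(C[...,1]+.225)<.19)
    lab,k=ndimage.label(ye,np.ones((3,3)))
    for i in range(1,k+1):
        X=C[lab==i]
        if len(X)>5: print(" bead",len(X),np.median(X,0).round(4))
E
```

```text
top cam [ 0.26284329 -0.00150356  1.30647432]
 ring 110 [ 0.6051 -0.1647  0.07  ]
 ring 110 [ 0.5661 -0.3132  0.07  ]
 ring 102 [ 0.4955 -0.1355  0.07  ]
 ring 106 [ 0.4571 -0.2848  0.07  ]
 handle 96 ((511.1992492675781, 225.14425659179688), (16.164297103881836, 55.99507141113281), 52.394935607910156)
 outline ((512.465576171875, 226.56509399414062), (197.30848693847656, 152.57521057128906), 53.13071060180664)
 rim pts 876 ((513.8095703125, 227.66036987304688), (194.6068115234375, 153.48312377929688), 53.258548736572266)
 bead 27 [ 0.6047 -0.2453  0.1323]
 bead 30 [ 0.5583 -0.1134  0.1302]
 bead 24 [ 0.4986 -0.3471  0.1264]
 bead 35 [ 0.4346 -0.1994  0.1294]
side cam [0.32187018 0.88917664 0.60021807]
 ring 64 [ 0.5652 -0.3085  0.07  ]
 ring 30 [ 0.4651 -0.2821  0.07  ]
 ring 45 [ 0.6116 -0.1689  0.07  ]
 ring 55 [ 0.4952 -0.136   0.07  ]
 handle 205 ((509.8941650390625, 237.87667846679688), (23.387691497802734, 72.44932556152344), 52.876678466796875)
 outline ((510.2102966308594, 236.04017639160156), (202.28021240234375, 167.9373321533203), 52.971580505371094)
 rim pts 1961 ((512.2327270507812, 228.17733764648438), (194.86398315429688, 156.1885223388672), 53.38472366333008)
 bead 14 [ 0.5002 -0.3461  0.1256]
 bead 13 [ 0.6038 -0.2461  0.132 ]
 bead 25 [ 0.56   -0.1114  0.1314]
```

Fitting the rings gives a box centre of about (0.531,-0.2245) with yaw -0.258. The flaps are at roughly front 1.94, back 1.36 (leaning in), left 1.8 and right 2.1. So the back flap has to be pushed out first.

```bash
cat >> h.py <<'E'
from scipy.spatial.transform import Rotation as Rn
BC=np.array([.53095,-.22455]); BY=-.258
def b2w(x,y,z): c,s=np.cos(BY),np.sin(BY); return [BC[0]+c*x-s*y,BC[1]+s*x+c*y,z]
def w2b(X):
    X=np.atleast_2d(X); c,s=np.cos(BY),np.sin(BY); d=X[:,:2]-BC
    return np.c_[c*d[:,0]+s*d[:,1],-s*d[:,0]+c*d[:,1],X[:,2]]
def down(psi): return (Rn.from_euler("z",psi)*Rn.from_euler("x",np.pi)).as_quat()
E
python3 - <<'E'
from h import *; from bench import env
for a in (BY,BY+np.pi,BY+np.pi/2,BY-np.pi/2): print("box",round(a,2),env.inverse_kinematics(b2w(0,0,.16),down(a)))
for a in np.radians([-36.9,143.1]): print("tray",a,env.inverse_kinematics([.5125,.227,.043],down(a)))
o=env.observe(); print(o["t"],(Rn.from_quat(o["ee_rot"]).as_matrix()).round(2))
E
```

```text
box -0.26 [-0.45903807  0.61210949  1.06572508  1.90400481 -0.63499599  1.01168981
 -0.93860862]
box 2.88 [-0.37622873  0.53394906  0.91389891  1.89997067 -0.51380226  0.96140628
  2.08929194]
box 1.31 [-0.30761423  0.49114815  0.80359823  1.89635608 -0.4349278   0.93699817
  0.44364409]
box -1.83 [-0.54167208  0.76516656  1.27391048  1.90762817 -0.82345467  1.1267204
 -2.33748701]
tray -0.6440264939859076 [-1.33644755  1.01887752  1.26008525  2.01747637 -1.15248224  1.09134718
 -1.72611022]
tray 2.4975661596038856 [-0.74604084  0.54245163  0.28127579  1.98331579 -0.23992147  0.64730513
  0.61603872]
1.2 [[-0.97  0.23 -0.  ]
 [ 0.23  0.97  0.  ]
 [ 0.    0.   -1.  ]]
```

Run:
```python
from h import *; from bench import env
import pickle
q=down(BY+np.pi)
env.set_gripper(0.0)
env.move_to(b2w(.045,0,.26),q); print(env.observe()["t"])
env.movel(b2w(.045,0,.116),rate=.15)
env.movel(b2w(.089,0,.116),rate=.08); print(env.observe()["wrist_force"].round(1))
env.movel(b2w(.06,0,.126),rate=.15)
env.movel(b2w(.06,0,.26),rate=.2)
env.set_gripper(.088)
env.move_to([.5125,.227,.20],down(np.radians(143.1))); print(env.observe()["t"])
pk={n:env.camera(n) for n in("top","side")}
pickle.dump(pk,open("pk2.pkl","wb"))
crop(pk["top"],"pics/d1.png",160,110,460,270,2.6)
crop(pk["side"],"pics/d2.png",220,140,420,340,3)
for n in pk:
    p=pk[n];C=cloud(p);col=p["color"].astype(int);z=C[...,2]
    from scipy import ndimage
    ye=(col[...,0]>120)&(col[...,1]>95)&(col[...,2]<col[...,0]*.45)&(z>.095)&(abs(C[...,0]-.53)<.16)&(abs(C[...,1]+.225)<.19)
    lab,k=ndimage.label(ye,np.ones((3,3)))
    for i in range(1,k+1):
        X=C[lab==i]
        if len(X)>5: print(n," bead",len(X),w2b(np.median(X,0)).round(4))
```

```text
5.9833
[-0.1 -0.   0.3]
12.0833
top  bead 12 [[0.1076 0.0063 0.1247]]
top  bead 10 [[ 0.1067 -0.0137  0.126 ]]
top  bead 34 [[-0.0011  0.1145  0.1304]]
top  bead 32 [[-0.     -0.1259  0.1257]]
top  bead 49 [[-0.0995 -0.0015  0.1281]]
side  bead 17 [[ 0.0029 -0.1255  0.1254]]
```

View pics/d1.png

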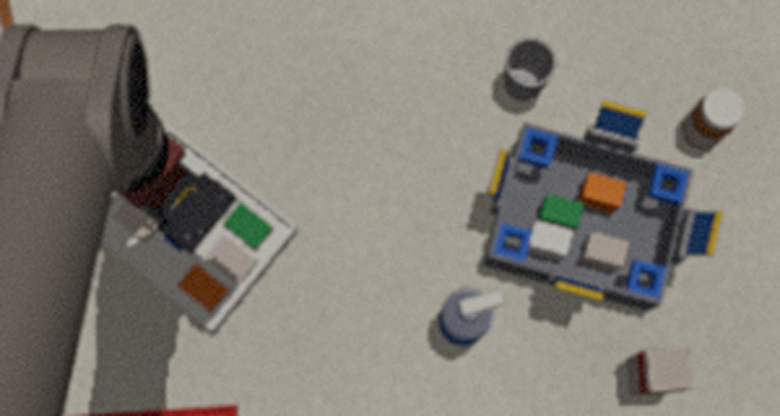

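View pics/d2.png

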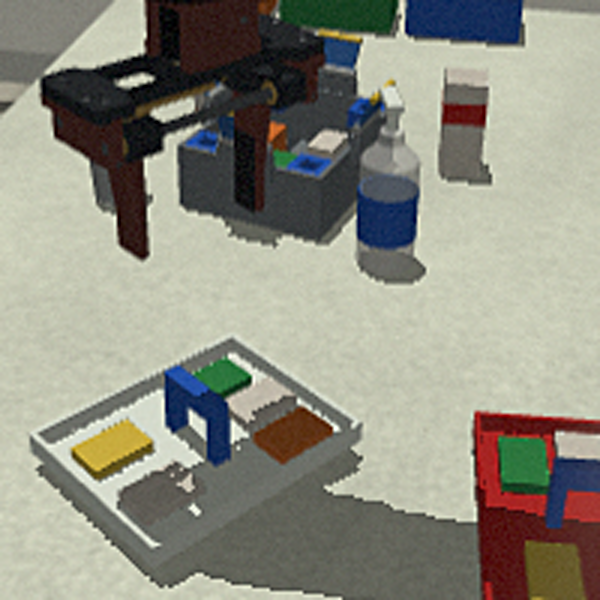

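d1 and d2 show the back flap now leaning out, with its bead at box x=+107 mm. All four flaps are clear of the mouth, and the gripper is above the white tray's handle. Next: grasp and lift.

Run:
```python
from h import *; from bench import env
import pickle
env.movel([.5125,.227,.044],rate=.12)
env.set_gripper(0.0); o=env.observe(); print(o["width"],o["position"],o["wrist_force"].round(1))
env.movel([.5125,.227,.27],rate=.12); o=env.observe(); print(o["t"],o["width"],o["wrist_force"].round(1))
env.move_to(b2w(0,0,.262),down(BY+np.pi)); o=env.observe(); print(o["t"],o["width"],o["position"])
pk={n:env.camera(n) for n in("top","side")}
pickle.dump(pk,open("pk3.pkl","wb"))
crop(pk["top"],"pics/e1.png",260,60,500,270,3.2)
crop(pk["side"],"pics/e2.png",220,60,420,260,3)
```

```text
0.013590200921885055 [0.5127103  0.22727286 0.04403717] [ 0.5  1.3 -0.8]
16.7917 0.014001302697662713 [-0.5 -0.3 -4.3]
18.45 0.01388785042230635 [ 0.53164992 -0.22330974  0.26178409]
```

View pics/e1.png

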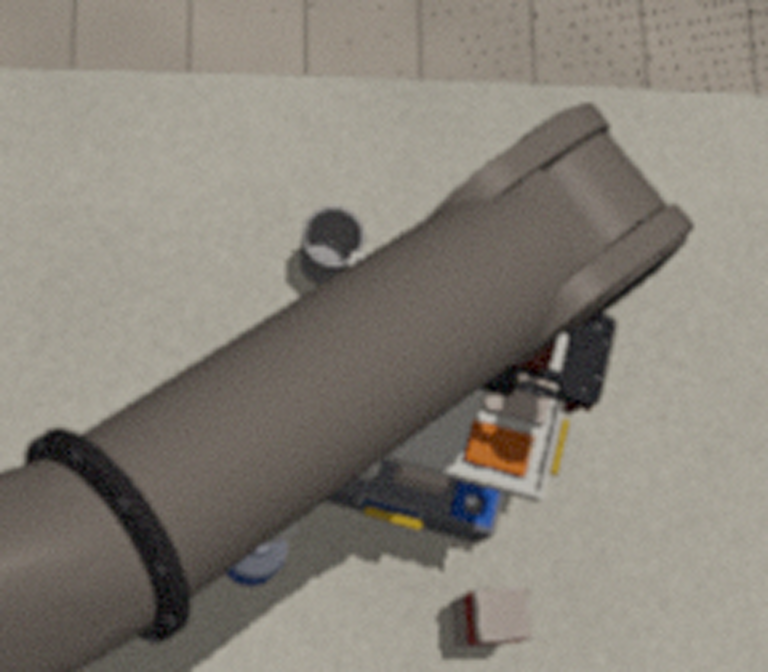

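View pics/e2.png

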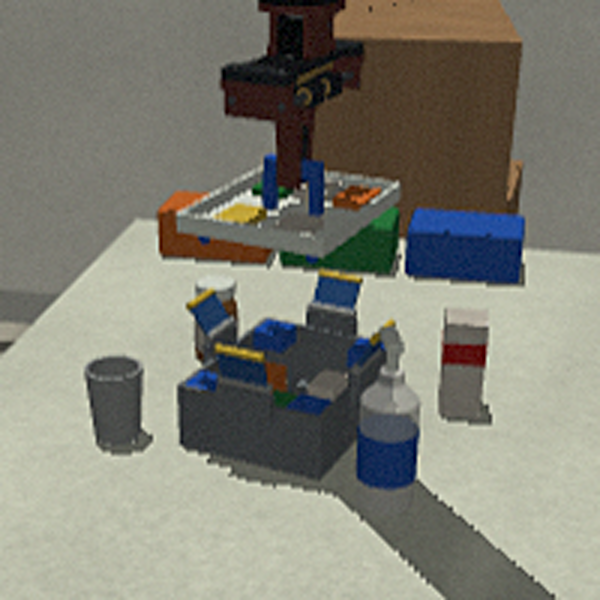

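```bash
cat >> fit.py <<'E'
def hullcurve(p,pose,tz):
    x,y,th=pose; c,s=np.cos(th),np.sin(th)
    P=np.array([[a*.076,b*.096,z] for a in(-1,1) for b in(-1,1) for z in(.014,.032)])
    W=np.c_[x+c*P[:,0]-s*P[:,1],y+s*P[:,0]+c*P[:,1],tz+P[:,2]]
    return cv2.convexHull(proj(p,W).astype(np.float32))
def fit_tray(p,mask,pose0,tz):
    cs,_=cv2.findContours(mask.astype(np.uint8),cv2.RETR_EXTERNAL,cv2.CHAIN_APPROX_NONE)
    ct=max(cs,key=len)[:,0,:].astype(float)
    def res(v):
        h=hullcurve(p,v[:3],tz)
        d=np.array([cv2.pointPolygonTest(h,(float(a),float(b)),True) for a,b in ct])
        return d-.5   # contour pixels lie half a pixel inside
    r=least_squares(res,pose0,x_scale=[.01,.01,.05],loss="soft_l1",f_scale=.5,diff_step=1e-4)
    return r.x,np.median(abs(r.fun))
E
python3 - <<'E'
from fit import *; import pickle
pk=pickle.load(open("pk.pkl","rb")); p3=pickle.load(open("pk3.pkl","rb"))
for n in("top","side"):
    p=pk[n];C=cloud(p)
    m=[d for d in p["tr_tray"] if C[d["mask"]][:,0].mean()>.4][0]["mask"]
    print("start",n,fit_tray(p,m,[.5125,.227,-.644],0))
from bench import env
p=env.camera("side"); r=env.trace(p,"tray")
for d in r: print(d["score"],d["extent"])
m=max(r,key=lambda d:(d["mask"]&(cloud(p)[...,2]>.2)).sum())["mask"]
x,e=fit_tray(p,m,[BC[0],BC[1],BY],.2198); print("held",x,e,w2b([*x[:2],0]))
C=cloud(p);z=C[...,2]
X=C[ndimage.binary_dilation(m,iterations=3)&(z>.246)&(z<.26)]
print(len(X),cv2.minAreaRect((w2b(X)[:,:2]*1000).astype(np.float32)))
o=env.observe();print(o["position"],w2b(o["position"]))
v=p["color"][:,:,::-1].copy(); cv2.polylines(v,[hullcurve(p,x,.2198).astype(int)],True,(0,255,0));v[m,0]//=2
cv2.imwrite("pics/f1.png",cv2.resize(v[100:180,260:380],None,fx=6,fy=6))
E
```

```text
start top (array([ 0.51327139,  0.22853381, -0.64414783]), np.float64(0.29552642455281464))
start side (array([ 0.51281713,  0.22831869, -0.64554417]), np.float64(0.2579023937033983))
0.89 [378.8, 275.3, 86.9, 86.2]
0.63 [279.4, 110.8, 74.0, 38.4]
held [ 0.52927658 -0.21510959 -0.24380303] 0.4134565280315494 [[-0.00402673  0.00870099  0.        ]]
292 ((-1.0185699462890625, 0.815093994140625), (154.52499389648438, 197.69784545898438), 0.5695674419403076)
[ 0.53142895 -0.22355916  0.2619063 ] [[2.10286739e-04 1.08024730e-03 2.61906300e-01]]
```

View pics/f1.png

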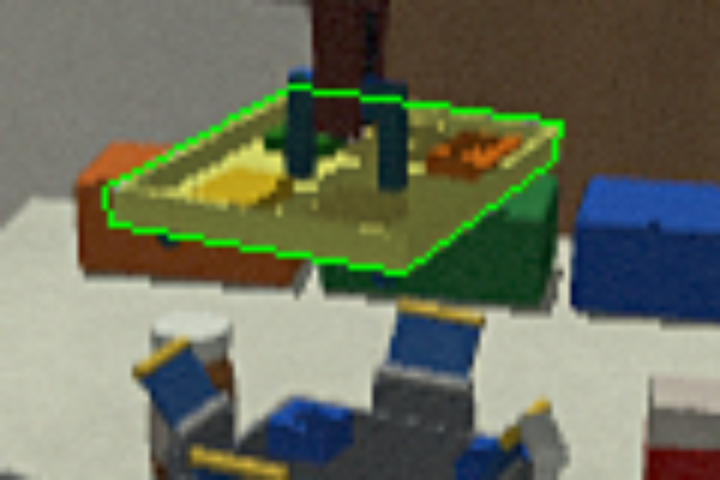

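The held tray is centred on the TCP to within about 1 mm, by depth and by the start pose. The silhouette fit is weak along the view axis. I'll descend in steps with a force check at each, correcting the TCP's standing error.

Run:
```python
from h import *; from bench import env
off=np.array([.0006,-.0008])
cmd=off.copy()
env.movel(b2w(cmd[0],cmd[1],.13),rate=.12)
for _ in range(2):
    env.pause(.15); p=w2b(env.observe()["position"])[0]; e=np.array([.0004,0])-p[:2]; cmd+=e; print(p.round(4),cmd.round(4))
    env.movel(b2w(cmd[0],cmd[1],.125),rate=.05)
f0=env.observe()["wrist_force"]; print(f0.round(1))
for z in (.119,.115,.112,.109,.106,.103,.1005):
    env.movel(b2w(cmd[0],cmd[1],z),rate=.04); o=env.observe(); f=o["wrist_force"]-f0
    print(z,o["position"][2].round(4),w2b(o["position"])[0,:2].round(4),f.round(1),round(o["t"],1))
    if f[2]>12: print("stop");break
pk=env.camera("side"); crop(pk,"pics/g2.png",240,120,400,240,5)
```

```text
[ 0.001  -0.0009  0.1306] [-0.      0.0001]
[0.    0.    0.125] [0.0004 0.    ]
[ 0.1 -0.1 -3.6]
0.119 0.1186 [0.0001 0.0001] [ 0.2 -0.2  1. ] 21.0
0.115 0.1147 [0.0002 0.0001] [-0.4  0.1  0.6] 21.2
0.112 0.1118 [0.0003 0.0001] [-0.2 -1.   0. ] 21.5
0.109 0.1088 [0.0003 0.0001] [ 0.3 -0.5 -0.4] 21.8
0.106 0.1058 [0.0002 0.0001] [-0.5 -0.5  0.3] 22.0
0.103 0.1028 [0.0002 0.0001] [-0.1 -0.4 -0.4] 22.2
0.1005 0.1003 [0.0003 0.0001] [ 0.2 -0.4 -0. ] 22.5
```

View pics/g2.png

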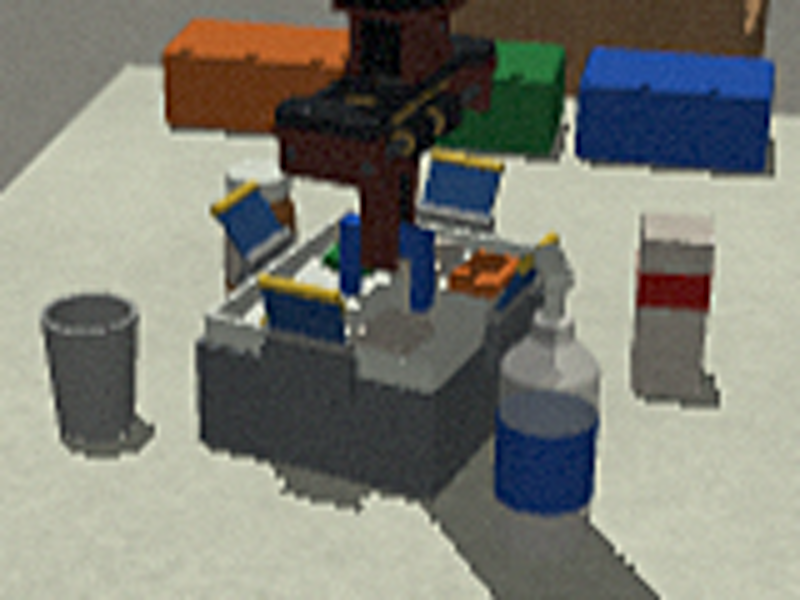

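The tray is in the sockets with no contact force, at TCP z = 0.1003 (0.100 expected when seated). Next I'll release it, check the seating and fold the front flap.

```bash
cat > flap.py <<'E'
from h import *; from bench import env
SPEC={"front":(.085,(-1,0),BY+np.pi),"back":(.085,(1,0),BY+np.pi),"left":(.105,(0,1),BY+np.pi/2),"right":(.105,(0,-1),BY+np.pi/2)}
def fold(name):
    H,d,psi=SPEC[name]
    P=lambda u,z: b2w(d[0]*(H+u),d[1]*(H+u),z)
    env.move_to(P(.05,.18),down(psi))
    env.movel(P(.05,.112),rate=.2)
    env.movel(P(0,.112),rate=.12)
    env.movel(P(-.010,.108),rate=.1); env.movel(P(-.020,.102),rate=.1)
    f0=env.observe()["wrist_force"]
    for z in (.098,.0955,.0945,.0935,.0925):
        env.movel(P(-.024,z),rate=.04); o=env.observe(); f=o["wrist_force"]
        print(name,z,o["position"][2].round(4),f.round(1),round(o["t"],1))
        if f[2]>8: break
    env.movel(P(-.024,.17),rate=.2)
E
python3 - <<'E'
from flap import *
o=env.observe();p=o["position"]
env.movel(b2w(.0004,0,.0995),rate=.03); print(env.observe()["wrist_force"].round(1))
env.set_gripper(.04); print(env.observe()["position"],env.observe()["wrist_force"].round(1))
env.movel(b2w(.0004,0,.18),rate=.12); env.set_gripper(0)
pk=env.camera("side"); crop(pk,"pics/g3.png",240,120,400,240,5)
fold("front")
pk=env.camera("side"); crop(pk,"pics/g4.png",240,120,400,240,5)
E
```

```text
[-3.   2.7  3.8]
[ 0.53133725 -0.22469018  0.09946821] [-0.5  0.1 -0.2]
front 0.098 0.0979 [-1.6 -0.2  0.2] 27.5
front 0.0955 0.0954 [-0.2  0.  -0.3] 27.7
front 0.0945 0.0948 [-1.2  1.2  5.5] 28.0
front 0.0935 0.0946 [-3.6  3.5 16.4] 28.2
```

View pics/g3.png

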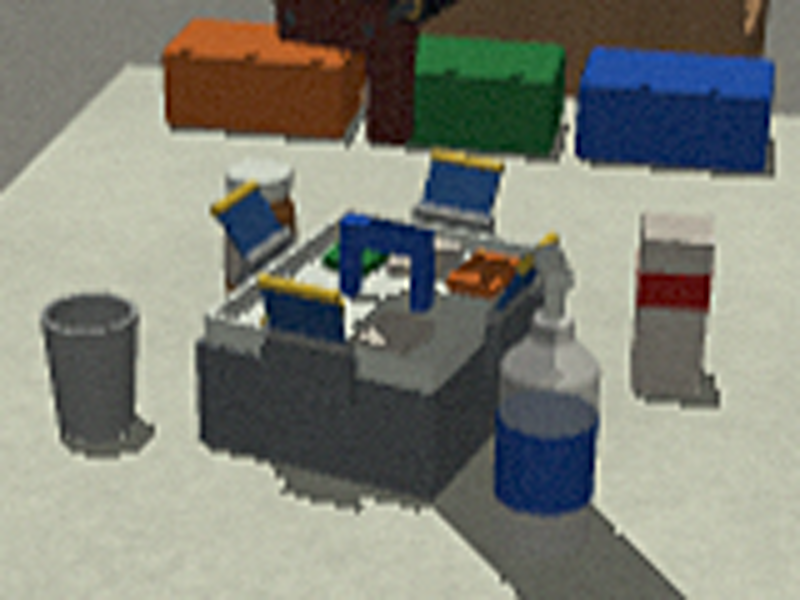

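View pics/g4.png

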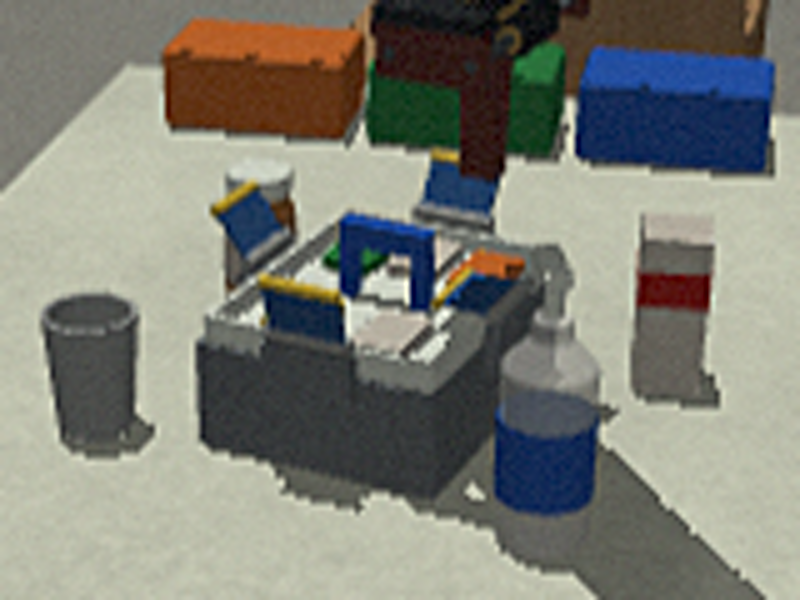

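The front flap lies flat: it hit its stop at z = 0.0946, against 0.0945 expected. The tray sits level in the box, and I'll fold the other three.

Run:
```python
from flap import *
for n in ("back","right","left"): fold(n)
print(env.observe()["t"])
env.move_to([.55,.15,.30],down(BY+np.pi/2))
pk={n:env.camera(n) for n in("top","side")}; print(env.observe()["t"])
crop(pk["side"],"pics/h1.png",240,120,400,240,5)
crop(pk["top"],"pics/h2.png",320,115,460,270,3.8)
for n in pk:
    p=pk[n];C=cloud(p);col=p["color"].astype(int);z=C[...,2]
    from scipy import ndimage
    ye=(col[...,0]>120)&(col[...,1]>95)&(col[...,2]<col[...,0]*.45)&(z>.08)&(abs(C[...,0]-.53)<.16)&(abs(C[...,1]+.225)<.19)
    lab,k=ndimage.label(ye,np.ones((3,3)))
    for i in range(1,k+1):
        X=C[lab==i]
        if len(X)>5: print(n," bead",len(X),w2b(np.median(X,0)).round(4))
    for l in("sanitizer","pilljar","carton","cup"):
        for d in env.trace(p,l)[:1]:
            X=C[d["mask"]&(p["depth"]>0)]; print(n,l,X.mean(0).round(3))
```

```text
back 0.098 0.0979 [0.6 0.9 1.9] 31.5
back 0.0955 0.0954 [ 0.9 -0.2  0.3] 31.8
back 0.0945 0.0949 [0.5 0.3 5.5] 32.0
back 0.0935 0.0947 [-1.8  1.7 12. ] 32.3
right 0.098 0.0978 [-0.2  0.3  0.7] 35.7
right 0.0955 0.0954 [-0.3  0.  -0.1] 35.9
right 0.0945 0.0949 [-1.2  1.6  4.3] 36.2
right 0.0935 0.0947 [-3.5  3.3 11.6] 36.4
left 0.098 0.0979 [ 0.8 -0.2  0.2] 39.8
left 0.0955 0.0954 [-0.2  1.1 -0.4] 40.0
left 0.0945 0.0949 [-0.7  1.1  4.7] 40.3
left 0.0935 0.0947 [-3.5  3.5 13. ] 40.5
41.0667
42.3917
top  bead 127 [[0.03   0.0519 0.0831]]
top  bead 33 [[ 0.048  -0.0012  0.0937]]
top  bead 11 [[-0.0124  0.0664  0.0947]]
top  bead 30 [[ 0.0011 -0.0664  0.0941]]
top  bead 16 [[-0.0463  0.0007  0.0949]]
top  bead 144 [[-0.0435 -0.0551  0.0829]]
top sanitizer [ 0.407 -0.084  0.119]
top pilljar [ 0.645 -0.366  0.065]
top carton [ 0.354 -0.291  0.09 ]
top cup [ 0.706 -0.158  0.043]
side  bead 7 [[-0.0169 -0.0656  0.0952]]
side  bead 14 [[0.0464 0.0012 0.0946]]
side  bead 29 [[-0.037  -0.0537  0.0836]]
side  bead 36 [[0.0336 0.0417 0.0837]]
side sanitizer [ 0.41  -0.067  0.08 ]
side carton [ 0.529 -0.155  0.055]
side cup [ 0.699 -0.148  0.048]
```

View pics/h1.png

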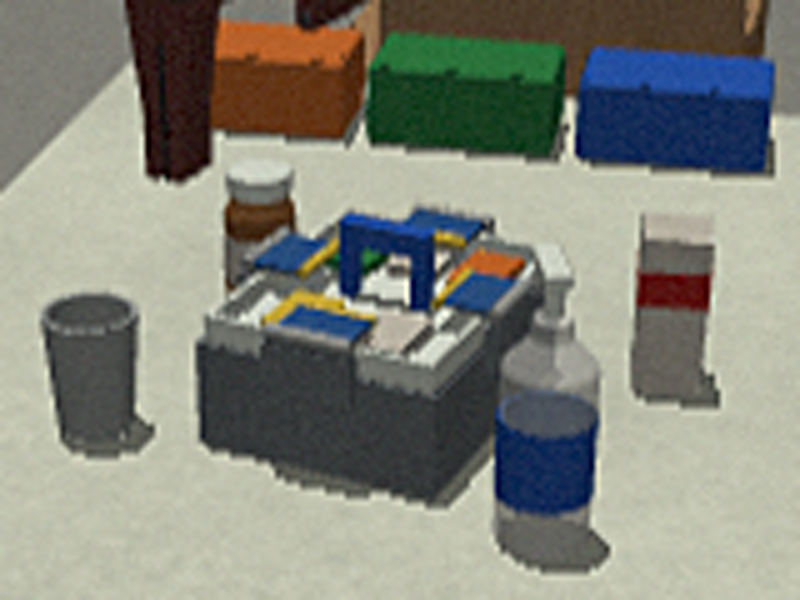

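View pics/h2.png

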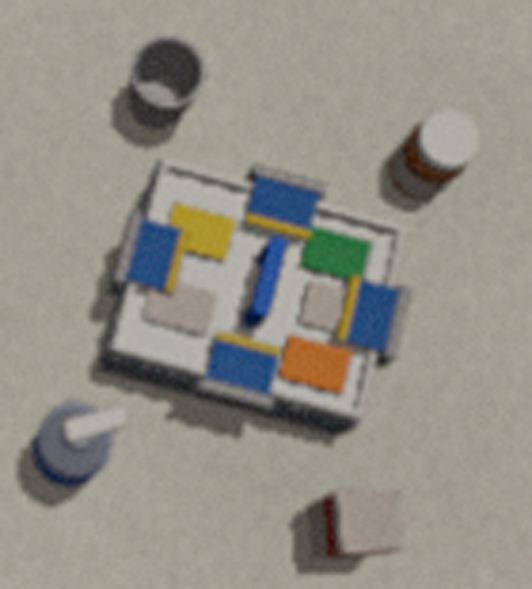

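Both views show all four flaps flat, with their beads at 94–95 mm. The bystanders stand where they did at the start, and the arm is clear.

Run:
```python
from bench import env
env.job_done(); print(env.observe()["t"])
```

```text
the job is handed in; nothing more can be done
the job is handed in; nothing more can be done
```

The medication box is closed and the job was handed in at about 42 s of the 72 s allowed. I pushed the back flap, which leaned in, outward. Then I lowered the white tray onto the box by its handle, and it went in with at most 4 N of contact. Finally I folded and pressed all four flaps down.

**Last checks:**
- **Flaps:** each stopped the finger at 94.6–94.7 mm, where a flat flap should sit at 94.5 mm. In the pictures their beads lie at about 94–95 mm, consistent with flat.
- **Tray:** it looks level and seated in both views. I released it at the expected seated height.
- **Bystanders:** the pump bottle, jar, carton and cup look unmoved.

**Checks that failed or disagreed:**
- While the tray was held, the side-view outline fit put it about 9 mm off centre. Depth readings and the grasp geometry both said about 1 mm, so I set the outline fit aside, and the contact-free descent bore that out.
- In the final side view the network's "carton" detection landed on the box, so I ignored it. It also missed the jar there, but the top view and both pictures show the carton and jar in place.

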